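# Uncover the first test strip on the exposure frame

### The job

Make the frame ready for the first test-strip exposure: give the black lock knob its short turn counter-clockwise until it clicks over into its free position and let it go, then take the orange grip of the black mask and slide the mask along its rails, against its closing spring, until its ball clicks into the notch of the red click stop. Do not run past the notch, or the next strip is fogged, and leave the other things on the table where they are. Finish holding the grip, with the mask still at the notch: let go and the spring pulls the mask shut.

Things in the scene. Friction and masses are not known exactly. Their poses are not given: they have to be found in the camera images.
- frame: test-strip exposure frame, fixed to the table: grey bed 220 (x) by 270 (y) by 20 mm high, two steel rails along y. Origin on the underside, mid-length: the bed reaches from x = -130 (lock knob's side, towards the robot) to x = +90 mm (click stop's side). z up; the mask opens towards -y, about to the robot's right. Yawed by up to 0.25 rad
- lock_knob (a joint): lock knob's angle, rad: 0 = locked (a cam disc bars the mask, which then gives only 2 to 5 mm); grows counter-clockwise seen from above to 1.047 (60 degrees) = free, at its end stop. A spring ball on its star wheel holds it at both ends: it resists with up to about 0.14 N m till 30 degrees, then snaps on by itself
- knob_grip (a point): point on the lock knob's axis in its upright black bar (44 mm long, 13 mm thick, white tick on top): 62 mm above the table, 14 mm under the bar's top, 24 mm above its foot on a steel cam disc (30 mm radius, top 36 mm above the table). Axes turn with the knob: x along the bar (along the frame's x when locked), y across its 13 mm, z up
- mask_slide (a joint): mask's opening, m: 0 = shut (start), grows as it moves to the frame's -y, 0.095 at most. Drawing it open takes 7 to 9 N against the closing spring; the ball adds about 2 N as it climbs the click stop's ramp, takes off 2 to 4 N as it drops into the notch, and adds about 4 N to leave it on the far side. Let go, the mask runs shut
- mask_grip (a point): point in the mask's orange grip, an upright bar 50 mm long (frame x), 14 mm thick (frame y), 44 mm tall, on the middle of the black mask sheet (124 by 110 mm, top 34 mm above the table). The point is 62 mm above the table, 16 mm below the grip's top. Axes as the frame's: y is the sliding direction and the thin way through the grip. Moves with the mask
- ball (a point): lowest point of the 8 mm spring ball under the brass plunger (white line on top) at the back edge of the mask, 74 mm behind the grip's middle (frame +x) and 45 mm ahead of it (frame -y). Moves with the mask; axes as the frame's
- notch (a point): bottom of the V notch (8 mm wide, 3 mm deep) across the red click stop, 30 mm above the table; a white line on the stop's rear cheek marks it. The stop (32 mm along y, ramped at both ends) is clamped on the track at frame x = +74 mm, elsewhere each time: 35 to 75 mm of mask travel from shut. The ball is home when it has the notch's frame y. Axes as the frame's
- loupe_mid (a point): centre of a black stand loupe, 39 mm across and 40 mm tall, standing on the table left of the frame: a bystander
- black_tape: roll of black tape lying flat, 54 mm across, 18 mm high, left of the frame: a bystander
- tape_a: roll of yellow tape lying flat, 76 mm across, 19 mm high, right of the frame: a bystander
- rosin_tin: open tin, 82 mm across and 86 mm tall, far left: a bystander
- carton_small: small green carton, 92 mm tall, far left: a bystander

How it is judged:
By the outcome, as a careful person would: the job done as asked, in the order asked, and still so for the second after the job is handed in, while the arm keeps its last pose, push and grip.
It also fails if it takes over 56 s, if anything falls off the work surface, if the arm or the gripper's body presses on something with over 40 N, if the wrist force passes 120 N, or if a joint passes its speed limit or range.

### The arm

A 6-joint arm with a two-finger parallel gripper is mounted at the origin on a cart in front of the work surface, level with it; the furniture and walls round the work are solid. World frame = base frame: x ahead of the robot, y to its left, z up, the work surface at z = 0. Lengths are in m, angles in rad, forces in N, time in s.
With the tool pointing down it reaches from about 0.3 to 0.875 m from the base axis. Payload 6.4 kg.
Tool frame: the origin (TCP) lies at the very end of the fingers, on their centre line; the grasp point (between the pads) lies 19 mm behind it; z points along the fingers, y is the line along which they close (so a half turn about z gives the same grasp; the last joint's range is limited). The gripper opens to 85 mm and grips with 20 to 120 N. Pads are 22 mm wide; open, the fingers measure 114 mm over their backs; the gripper's body (76 mm by 85 mm) begins 54 mm behind the grasp point. The pads swing forward as they close: fully open they stand 13 mm farther back than shut.
Start: joints at [-1.368, 0.181, 1.607, -0, 1.354, -0.206], TCP at [0.229, -0.528, 0.231] pointing down, gripper open.
Joint ranges: [-2.99, 2.99], [-0.89, 2.07], [0.3, 2.58], [-1.14, 4.28], [0, 2.63], [-3.12, 3.12]. Speed limits (rad/s): [2.57, 2.57, 3.01, 3.14, 3.14, 3.14].

### API

Orientations are given as a unit quaternion [w, x, y, z].
In Python, from bench import get_state, viewer, env gives the robot as it stands. The module is installed in compiled form; this text tells all that it offers.
- The arm moves only by the tool move_arm, never from a script. Its argument "increments" is a list of rows, each an object with "dp": the shift along the tool's x, y, z in mm, a list of three; "dr": the turn, a rotation vector about the tool's x, y, z in degrees, a list of three; "claw": the gripper's target within -1 to 1 (shut at 1, half-way at 0, fully open at -1). In form: [{"dp": [tx, ty, tz], "dr": [ax, ay, az], "claw": claw}, ...]. A call has 1 to 8 rows; each row is the pose to reach, as a shift and turn from the pose commanded when the call began, along the tool's axes at that moment; what a row does not reach only later rows make up. A row lasts 1/10 s, in which the tool goes at most 50 mm and 8.59 degrees, less where a joint would pass 70% of its speed; a pose out of reach is approached as far as the arm can. A call with a gripper value outside its range is refused whole. The fingers move at their own pace and stop on an object; the grip force is fixed at half the most. Time passes only in rows, so rows that repeat a pose let the fingers close. It gives the time, the measured TCP pose, the force, the opening and the grip force at its end, in the units of the state.
- get_state(): the state, without advancing time (a new reading comes with each control period).
- viewer.get_image(name): name is "scene" or "top" or "wrist"; returns a dict with "frame" (480x640x3 uint8, red, green, blue), "depth" (480x640 float32, m along the optical axis (not along the pixel's ray), 0 where there is no reading), "K" (3x3 intrinsics, pixels), "dist_coeffs" ([k1, k2, p1, p2, k3] as OpenCV has them; the pictures are not rectified), "R" (3x3) and "t" (3): a world point X has camera coordinates R X + t. Camera axes: x right, y down, z forward; pixel columns grow to the right and rows downward; lengths in m; the calibration is good to about 2 mm. A picture is of the moment at which its call begins.
- env.job_done(): hands the job in; it is judged then, once.
The state is a dict: "clock": time; "qpos": joint angles; "qd": joint speeds; "effort": joint torques, N m; "ee_pos": TCP position; "tool_rot": TCP orientation; "force": force on the tool from outside, world axes, zero at the start; "ft_torque": the same for the moment, N m; "width": finger opening in m; "grasp_force": force on a finger pad.
Only numpy, scipy, OpenCV 4.12 (cv2) and the standard library are available. Lean on these libraries where they do the work, as an engineer would, in place of code of your own. Each camera call takes 0.05 s, during which the arm holds its last target. There are 200 camera calls.

## Working session

There is one attempt and no reset: what is moved stays moved. The work goes in short steps, Python scripts to look and compute and a tool call to move; the robot and the scene stay as the last step left them, time stands still between calls to the robot, and variables do not carry over. Pictures are saved under pics/ and viewed, at most 10 in all, crops included, and the job is handed in when it is done.

Besides the shell and the picture viewer there is one more tool, called after "Emit:" as name([rows], argument=value, ...), one row to a line, values as JSON. move_arm: Moves the arm, as the interface text tells. Its arguments: {"type":"object","properties":{"increments":{"type":"array","items":{"type":"object","properties":{"dp":{"type":"array","items":{"type":"number"}},"dr":{"type":"array","items":{"type":"number"}},"claw":{"type":"number"}}}}},"required":["increments"]}

```bash
mkdir -p pics
cat > h.py <<'E'
import numpy as np, cv2
from bench import get_state, viewer, env
from scipy.spatial.transform import Rotation as Ro
def grab(n):
    im=viewer.get_image(n); return im
def save(im,name,crop=None,s=1):
    f=cv2.cvtColor(im["frame"],cv2.COLOR_RGB2BGR)
    if crop: x0,y0,x1,y1=crop; f=f[y0:y1,x0:x1]
    if s!=1: f=cv2.resize(f,None,fx=s,fy=s,interpolation=cv2.INTER_CUBIC)
    cv2.imwrite("pics/"+name,f)
def ray(im,uv,z):
    p=cv2.undistortPoints(np.array(uv,float).reshape(-1,1,2),np.array(im["K"]),np.array(im["dist_coeffs"])).reshape(-1,2)
    R=np.array(im["R"]);t=np.array(im["t"]).ravel()
    d=np.c_[p,np.ones(len(p))]@R; c=-R.T@t
    return c+d*((z-c[2])/d[:,2])[:,None]
def cloud(im):
    d=im["depth"]; h,w=d.shape
    v,u=np.mgrid[0:h,0:w]
    p=cv2.undistortPoints(np.stack([u,v],-1).reshape(-1,1,2).astype(float),np.array(im["K"]),np.array(im["dist_coeffs"])).reshape(h,w,2)
    P=np.concatenate([p*d[...,None],d[...,None]],-1)
    return (P-np.array(im["t"]).ravel())@np.array(im["R"])
def tool(): 
    s=get_state(); w,x,y,z=s["tool_rot"]; return np.array(s["ee_pos"]),Ro.from_quat([x,y,z,w]).as_matrix(),s
E
python3 - <<'E'
from h import *
for n in("top","scene"):
    im=grab(n); save(im,n+"0.png"); print(n,np.round(-np.array(im["R"]).T@np.array(im["t"]).ravel(),3), (im["depth"]>0).mean())
p,R,s=tool(); print(p,R.round(3),s["width"],s["clock"])
E
```

```text
top [0.409 0.123 1.42 ] 0.9959635416666667
scene [-0.231  0.63   0.502] 0.9958854166666666
[ 0.22848075 -0.52711535  0.23045875] [[ 0.918  0.398 -0.   ]
 [ 0.398 -0.918  0.002]
 [ 0.    -0.002 -1.   ]] 0.08545021245132846 0.1
```

View pics/top0.png

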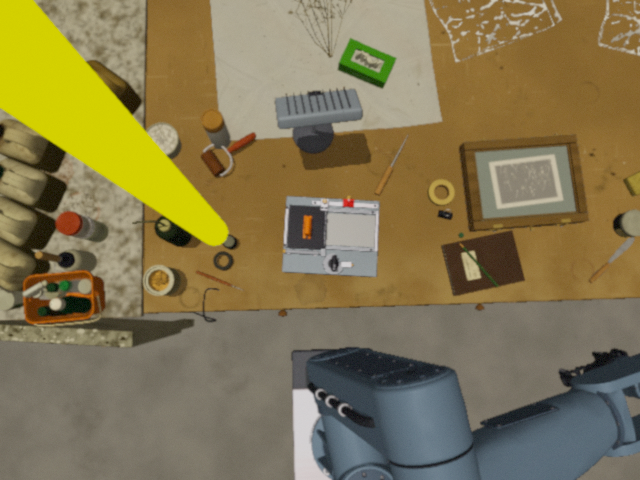

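View pics/scene0.png

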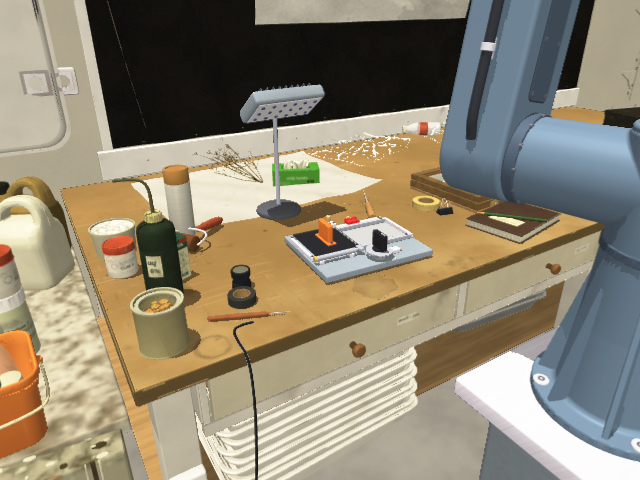

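The top view shows the frame at pixels (283–380, 195–277), with the orange grip at (307,227), the knob at (334,263), the red stop at (348,201) and a lamp behind it at (320,107). The scene view shows the upright grip at (326,232) and the knob at (380,240).

```bash
cat > m.py <<'E'
from h import *
im=grab("top"); C=cloud(im); hsv=cv2.cvtColor(im["frame"],cv2.COLOR_RGB2HSV)
H,S,V=hsv[...,0].astype(int),hsv[...,1],hsv[...,2]
win=np.zeros(H.shape,bool); win[190:282,278:386]=1
for n,m,z in(("orange",(H>5)&(H<18)&(S>200)&(V>150),.078),("red",((H<4)|(H>175))&(S>180)&(V>120),.033)):
    m=m&win; v,u=np.nonzero(m); 
    r=cv2.minAreaRect(np.c_[u,v].astype(np.float32))
    P=ray(im,np.c_[u,v],z)[:,:2]; rw=cv2.minAreaRect((P*1000).astype(np.float32))
    print(n,len(u),r[0],"world",np.round(rw[0]),np.round(rw[1]),rw[2], "depthz",np.percentile(C[m][:,2],[5,50,95]).round(3))
m=win&(C[...,2]>.055)&(C[...,2]<.09)
k,l,st,ce=cv2.connectedComponentsWithStats(m.astype(np.uint8))
for i in range(1,k):
    if st[i,4]>15:
        v,u=np.nonzero(l==i); P=C[l==i]; rw=cv2.minAreaRect((P[:,:2]*1000).astype(np.float32)); print("tall",ce[i].round(1),st[i,4],P.mean(0).round(4),"rect",np.round(rw[0]),np.round(rw[1]),round(rw[2],1),P[:,2].max().round(3))
m=win&(C[...,2]>.012)&(C[...,2]<.1)
P=C[m]; rw=cv2.minAreaRect((P[:,:2]*1000).astype(np.float32)); print("bed",np.round(rw[0]),np.round(rw[1]),rw[2],cv2.boxPoints(rw).round())
m=(C[...,2]>.1)&(C[...,0]>.4)&(C[...,0]<1.2)&(abs(C[...,1])<.35)
for lo,hi in((.1,.2),(.2,.3),(.3,.4),(.4,.6)):
    q=C[m&(C[...,2]>lo)&(C[...,2]<hi)]
    if len(q): print("high",lo,q.min(0).round(2),q.max(0).round(2),len(q))
save(im,"top1.png",(270,185,395,285),6)
E
python3 m.py
```

```text
orange 123 (323.2494201660156, 212.2621612548828) world [637.  60.] [ 53. 168.] 40.8899040222168 depthz [0.034 0.074 0.08 ]
red 51 (348.0, 203.0) world [670. -14.] [23. 18.] 87.9507827758789 depthz [0.026 0.032 0.038]
tall [306.7 225.1] 93 [0.6027 0.1064 0.0751] rect [604. 106.] [14. 50.] 83.7 0.082
tall [333.5 262.5] 79 [0.4978 0.0359 0.0726] rect [498.  36.] [13. 42.] 84.0 0.08
bed [595.  34.] [275. 253.] 85.34598541259766 [[ 458.  -93.]
 [ 710. -113.]
 [ 732.  161.]
 [ 480.  182.]]
high 0.1 [0.85 0.32 0.1 ] [0.91 0.35 0.18] 334
high 0.2 [ 0.87 -0.02  0.28] [0.91 0.18 0.3 ] 395
high 0.3 [ 0.79 -0.03  0.3 ] [0.9  0.18 0.35] 2432
```

View pics/top1.png

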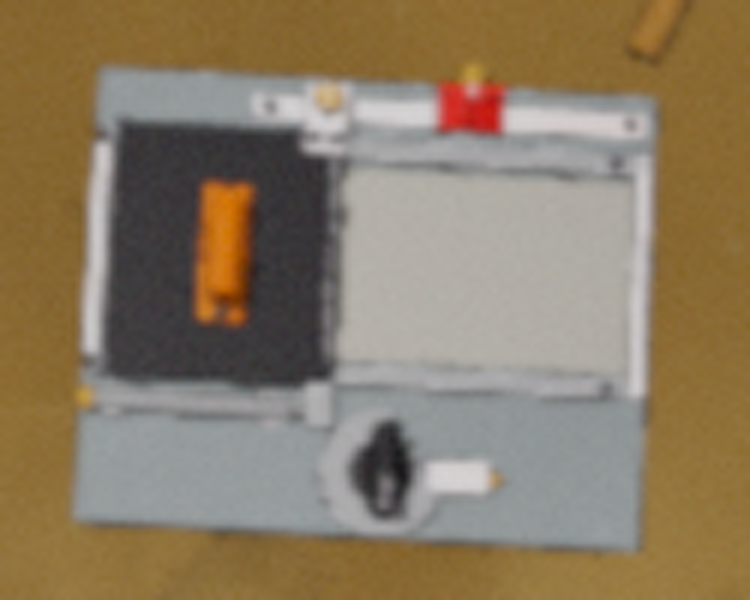

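Emit:
move_arm([
  {"dp":[250,-200,-15],"dr":[0,0,0],"claw":-1},
  {"dp":[250,-200,-15],"dr":[0,0,0],"claw":-1},
  {"dp":[250,-200,-15],"dr":[0,0,0],"claw":-1},
  {"dp":[250,-200,-15],"dr":[0,0,0],"claw":-1},
  {"dp":[250,-200,-15],"dr":[0,0,0],"claw":-1},
  {"dp":[250,-200,-15],"dr":[0,0,0],"claw":-1},
  {"dp":[250,-200,-15],"dr":[0,0,0],"claw":-1},
  {"dp":[250,-200,-15],"dr":[0,0,0],"claw":-1},
])

```text
clock: 0.95
ee_pos: [0.3794, -0.2422, 0.2464]
tool_rot: [-0.0, 0.979, 0.205, 0.0]
force: [0.7, -1.4, -0.2]
width: 0.0855
grasp_force: 0.0
```

Emit:
move_arm([
  {"dp":[238,-196,-15],"dr":[0,0,28.3],"claw":-1},
  {"dp":[238,-196,-15],"dr":[0,0,28.3],"claw":-1},
  {"dp":[238,-196,-15],"dr":[0,0,28.3],"claw":-1},
  {"dp":[238,-196,-15],"dr":[0,0,28.3],"claw":-1},
  {"dp":[238,-196,-15],"dr":[0,0,28.3],"claw":-1},
  {"dp":[238,-196,-15],"dr":[0,0,28.3],"claw":-1},
  {"dp":[238,-196,-15],"dr":[0,0,28.3],"claw":-1},
  {"dp":[238,-196,-15],"dr":[0,0,28.3],"claw":-1},
])

```text
clock: 1.75
ee_pos: [0.5204, 0.032, 0.2611]
tool_rot: [-0.0, 0.999, -0.041, 0.0]
force: [0.0, -1.1, 0.1]
width: 0.0853
grasp_force: 0.0
```

Run:
```python
from h import *
im=grab("wrist"); save(im,"w1.png"); np.savez("w1.npz",**im)
p,R,s=tool(); print(p,R.round(4),s["clock"],s["qpos"]); print(-np.array(im["R"]).T@np.array(im["t"]).ravel())
```

```text
[0.51952575 0.03028433 0.26081542] [[ 9.966e-01 -8.240e-02 -7.000e-04]
 [-8.240e-02 -9.966e-01 -3.000e-04]
 [-7.000e-04  4.000e-04 -1.000e+00]] 1.8 [-1.69851476e-01  3.34228318e-02  1.70803967e+00 -4.22917697e-04
  1.40080944e+00  1.48349369e+00]
[0.60381543 0.02405783 0.40321197]
```

View pics/w1.png

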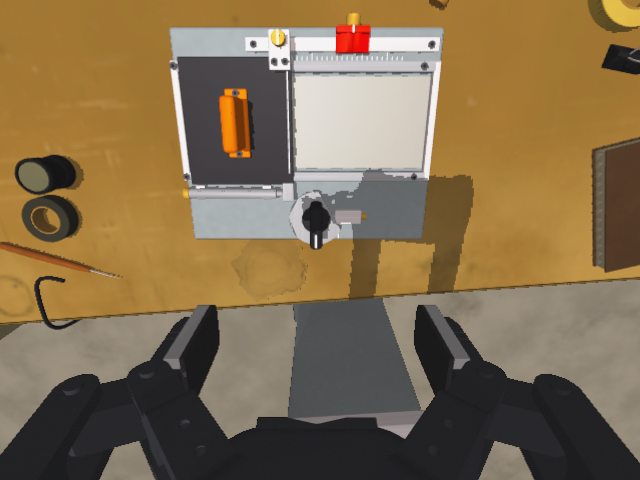

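The wrist view shows the bed from (170,28) to (443,28), nearly square to the tool. The grip is at (237,123), the knob bar at (316,222), the brass plunger at (278,38) and the red stop with its white line at (354,38).

```bash
cat > m2.py <<'E'
from h import *
import sys
im=dict(np.load(sys.argv[1])); C=cloud(im); hsv=cv2.cvtColor(im["frame"],cv2.COLOR_RGB2HSV)
H,S,V=[hsv[...,i].astype(int) for i in range(3)]
reg=(C[...,0]>.4)&(C[...,0]<.78)&(abs(C[...,1]-.03)<.22)
bed=reg&(C[...,2]>.012)&(C[...,2]<.026)&(S<70)
v,u=np.nonzero(bed); P=C[bed]; rw=cv2.minAreaRect((P[:,:2]*1000).astype(np.float32)); print("bed",np.round(rw[0],1),np.round(rw[1],1),rw[2],"\n",cv2.boxPoints(rw).round())
def comp(n,m):
    m=m&reg; k,l,st,ce=cv2.connectedComponentsWithStats(m.astype(np.uint8))
    for i in range(1,k):
        if st[i,4]>40:
            P=C[l==i]; rw=cv2.minAreaRect((P[:,:2]*1000).astype(np.float32)); print(n,ce[i].round(1),st[i,4],"mean",P.mean(0).round(4),"rect",np.round(rw[0],1),np.round(rw[1],1),round(rw[2],1),"z",np.percentile(P[:,2],[2,50,98]).round(3))
comp("tall",(C[...,2]>.07)&(C[...,2]<.085))
comp("red",((H<5)|(H>174))&(S>170)&(V>100))
comp("brass",(H>18)&(H<32)&(S>120)&(V>170)&(C[...,2]>.025))
comp("black",(V<55)&(C[...,2]>.03)&(C[...,2]<.045))
E
python3 m2.py w1.npz
python3 - <<'E'
from h import *
im=dict(np.load("w1.npz")); save(im,"w1c.png",(235,15,395,75),5)
E
```

```text
bed [578.9  36. ] [269.5 219.1] 85.28650665283203 
 [[ 459.  -89.]
 [ 677. -107.]
 [ 699.  161.]
 [ 481.  179.]]
tall [228.9 123.8] 898 mean [0.6045 0.103  0.0766] rect [604.1 104. ] [14.5 48.6] 84.9 z [0.072 0.077 0.079]
tall [316.  228.3] 524 mean [0.4992 0.033  0.0747] rect [498.1  33.2] [12.3 43.3] 85.6 z [0.072 0.075 0.077]
red [352.2  39.1] 875 mean [ 0.6708 -0.0155  0.033 ] rect [641.2  -6.4] [35.1 89.7] 72.2 z [0.029 0.032 0.035]
brass [352.8  18.4] 134 mean [ 0.6873 -0.0167  0.0354] rect [ 6.474e+02 -2.000e-01] [11.1 99.2] 67.3 z [0.03  0.033 0.035]
brass [273.4  36.8] 56 mean [0.6731 0.056  0.0618] rect [640.6  42.4] [82.   6.2] 22.2 z [0.054 0.056 0.057]
brass [280.7  36.9] 61 mean [0.6737 0.0501 0.0556] rect [673.6  49.5] [ 4.5 11.1] 84.0 z [0.054 0.056 0.057]
brass [185.3 193.5] 48 mean [0.5394 0.1679 0.0449] rect [571.9 100.8] [ 10.1 165.9] 26.0 z [0.035 0.038 0.062]
black [250.9 124.8] 195 mean [0.6019 0.0912 0.0335] rect [601.3  90.8] [ 5.2 46.7] 84.9 z [0.032 0.034 0.035]
black [306.8 216.8] 86 mean [0.5021 0.0429 0.0394] rect [500.   43.9] [ 6.6 24.1] 85.1 z [0.038 0.039 0.041]
black [325.3 218.8] 112 mean [0.4981 0.0228 0.0395] rect [497.6  22.1] [ 6.6 25.2] 85.8 z [0.038 0.039 0.041]
```

View pics/w1c.png

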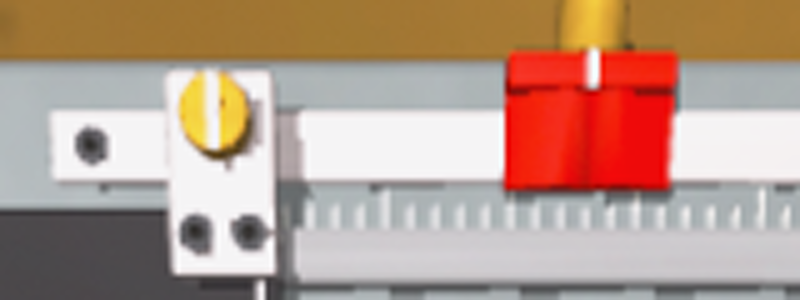

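The crop shows the plunger's white line at about (277.4,37.4). The stop's white line is at (353.6,28.6), and the V's bottom crease runs down to about (353,43).

Run:
```python
from h import *
im=dict(np.load("w1.npz")); yaw=np.radians(-4.7)
ey=np.array([-np.sin(yaw),np.cos(yaw)]); ex=np.array([np.cos(yaw),np.sin(yaw)])
C=cloud(im); print("plunger z",C[34:41,274:283,2].round(3)[::3,::3], "cheek z",C[26:32,348:352,2].round(3)[::2])
for n,uv,z in(("notch",(353.2,41),.030),("line",(353.6,28.6),.036),("plunger",(277.4,37.4),.056),("grip",(228.9,123.8),.0775),("knob",(316,228.3),.076)):
    P=ray(im,[uv],z)[0][:2]; print(n,P.round(4),"frame xy",(P@ex).round(4),(P@ey).round(4))
```

```text
plunger z [[0.056 0.056 0.057]
 [0.056 0.055 0.056]
 [0.055 0.056 0.055]] cheek z [[0.034 0.035 0.033 0.035]
 [0.034 0.035 0.035 0.035]
 [0.035 0.035 0.034 0.035]]
notch [ 0.6697 -0.0168] frame xy 0.6688 0.0382
line [ 0.6788 -0.017 ] frame xy 0.6779 0.0387
plunger [0.6735 0.053 ] frame xy 0.6668 0.108
grip [0.6047 0.1028] frame xy 0.5943 0.152
knob [0.4997 0.0329] frame xy 0.4953 0.0737
```

Emit:
move_arm([
  {"dp":[-21,-1,40],"claw":-1},
  {"dp":[-21,-1,90],"claw":-1},
  {"dp":[-21,-1,135],"claw":-1},
  {"dp":[-21,-1,170],"claw":-1},
  {"dp":[-21,-1,195],"claw":-1},
  {"dp":[-21,-1,210],"claw":-1},
  {"dp":[-21,-1,217],"claw":-1},
  {"dp":[-21,-1,217],"claw":-1},
])

```text
invalid input
```

```bash
python3 - <<'E'
from h import *
im=grab("wrist"); save(im,"w2.png"); np.savez("w2.npz",**im)
p,R,s=tool(); print(p,R.round(4),s["clock"],s["force"])
E
python3 m2.py w2.npz
```

```text
[0.51902416 0.02922133 0.26071162] [[ 9.965e-01 -8.400e-02 -1.200e-03]
 [-8.400e-02 -9.965e-01 -6.000e-04]
 [-1.100e-03  7.000e-04 -1.000e+00]] 1.85 [ 0.14141513 -0.05404946  0.92244921]
bed [579.1  36. ] [270.2 218.4] 85.21019744873047 
 [[ 459.  -89.]
 [ 677. -108.]
 [ 699.  162.]
 [ 482.  180.]]
tall [226.6 123. ] 917 mean [0.6044 0.1029 0.0765] rect [603.6 104. ] [14.4 49.4] 84.8 z [0.071 0.077 0.079]
tall [314.  227.5] 525 mean [0.4993 0.033  0.0747] rect [498.4  33. ] [12.3 43.2] 84.8 z [0.071 0.075 0.077]
red [350.  38.] 870 mean [ 0.6706 -0.0155  0.0335] rect [640.8  -6.9] [34.6 89. ] 73.4 z [0.029 0.032 0.036]
brass [350.4  16.8] 129 mean [ 0.6882 -0.0168  0.0327] rect [688.2 -17.1] [10.2  9.5] 87.0 z [0.03  0.033 0.035]
brass [270.6  35.3] 49 mean [0.6746 0.0568 0.0553] rect [675.   56.9] [11.4  4.1] 0.7 z [0.053 0.056 0.057]
brass [278.3  35.5] 58 mean [0.6738 0.05   0.0557] rect [673.8  49.7] [ 4.5 10.2] 85.9 z [0.054 0.056 0.057]
brass [183.4 193. ] 53 mean [0.5379 0.1708 0.0372] rect [537.4 171. ] [ 5.5 11.4] 89.6 z [0.035 0.038 0.039]
black [248.7 124. ] 194 mean [0.6018 0.0912 0.0335] rect [601.5  91.3] [ 4.7 46.5] 84.2 z [0.032 0.033 0.035]
black [304.7 216.3] 91 mean [0.5018 0.0432 0.0394] rect [499.9  44.1] [ 6.7 24.2] 84.7 z [0.038 0.039 0.041]
black [323.4 218.2] 115 mean [0.4981 0.023  0.0395] rect [497.9  22.3] [ 6.6 24.8] 85.5 z [0.038 0.039 0.041]
```

View pics/w2.png

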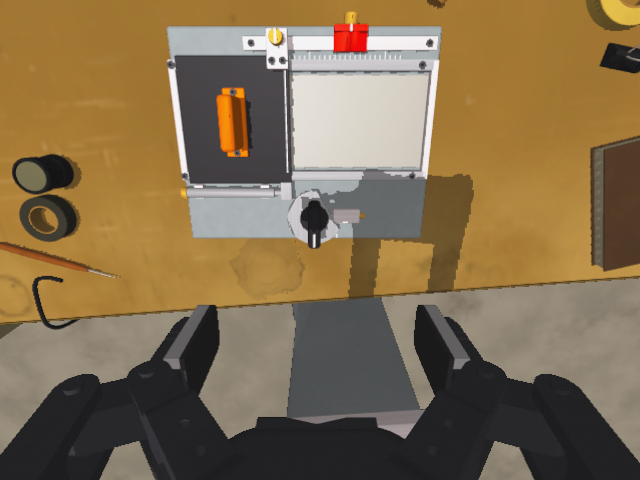

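The arm did not move: the picture is the same as before, since the rows need "dr". I'll send it again.

Emit:
move_arm([
  {"dp":[-21,-2,40],"dr":[0,0,0],"claw":-1},
  {"dp":[-21,-2,90],"dr":[0,0,0],"claw":-1},
  {"dp":[-21,-2,135],"dr":[0,0,0],"claw":-1},
  {"dp":[-21,-2,170],"dr":[0,0,0],"claw":-1},
  {"dp":[-21,-2,195],"dr":[0,0,0],"claw":-1},
  {"dp":[-21,-2,210],"dr":[0,0,0],"claw":-1},
  {"dp":[-21,-2,217],"dr":[0,0,0],"claw":-1},
  {"dp":[-21,-2,217],"dr":[0,0,0],"claw":-1},
])

```text
clock: 2.65
ee_pos: [0.4974, 0.0322, 0.0435]
tool_rot: [0.0, 0.999, -0.044, -0.001]
force: [-0.8, 0.5, -0.3]
width: 0.0851
grasp_force: 0.0
```

Run:
```python
from h import *
im=grab("wrist"); save(im,"w3.png"); np.savez("w3.npz",**im)
p,R,s=tool(); print(p,R.round(4),s["clock"],s["force"])
C=cloud(im); m=(C[...,2]>.06)&(C[...,2]<.085)&(C[...,0]>.45)&(C[...,0]<.56)&(abs(C[...,1]-.033)<.03)
P=C[m]; print(len(P)); rw=cv2.minAreaRect((P[:,:2]*1000).astype(np.float32)) if len(P) else 0; print(rw)
```

```text
[0.49822482 0.03239814 0.04447312] [[ 9.963e-01 -8.650e-02 -2.000e-04]
 [-8.650e-02 -9.963e-01 -2.000e-04]
 [-2.000e-04  2.000e-04 -1.000e+00]] 2.7 [ 0.42451912  0.12451482 -0.84824727]
3550
((498.6340637207031, 33.43389892578125), (13.053911209106445, 44.1805305480957), 85.224365234375)
```

View pics/w3.png

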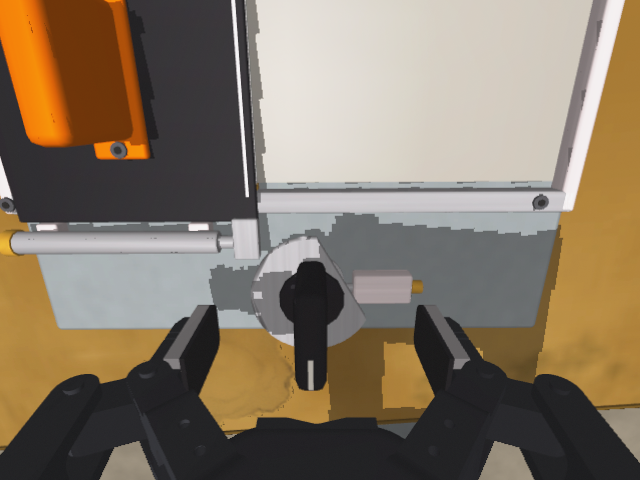

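The bar (310, 265–390) stands midway between the open fingers (215 and 415), and the measured bar centre is within 1 mm of the TCP. I'll close now.

Emit:
move_arm([
  {"dp":[0,0,0],"dr":[0,0,0],"claw":1},
  {"dp":[0,0,0],"dr":[0,0,0],"claw":1},
  {"dp":[0,0,0],"dr":[0,0,0],"claw":1},
  {"dp":[0,0,0],"dr":[0,0,0],"claw":1},
  {"dp":[0,0,0],"dr":[0,0,0],"claw":1},
  {"dp":[0,0,0],"dr":[0,0,0],"claw":1},
  {"dp":[0,0,0],"dr":[0,0,0],"claw":1},
  {"dp":[0,0,0],"dr":[0,0,0],"claw":1},
])

```text
clock: 3.5
ee_pos: [0.4985, 0.0344, 0.0448]
tool_rot: [-0.001, 0.999, -0.042, 0.0]
force: [-1.9, 4.8, 5.4]
width: 0.0119
grasp_force: 60.4
```

Emit:
move_arm([
  {"dp":[0,0,0],"dr":[0,0,-6],"claw":1},
  {"dp":[0,0,0],"dr":[0,0,-13],"claw":1},
  {"dp":[0,0,0],"dr":[0,0,-20],"claw":1},
  {"dp":[0,0,0],"dr":[0,0,-27],"claw":1},
  {"dp":[0,0,0],"dr":[0,0,-34],"claw":1},
  {"dp":[0,0,0],"dr":[0,0,-41],"claw":1},
  {"dp":[0,0,0],"dr":[0,0,-48],"claw":1},
  {"dp":[0,0,0],"dr":[0,0,-55],"claw":1},
])

```text
clock: 4.3
ee_pos: [0.4985, 0.0345, 0.0448]
tool_rot: [-0.0, 0.905, 0.426, 0.001]
force: [-0.4, 5.4, 5.1]
width: 0.0123
grasp_force: 60.4
```

Emit:
move_arm([
  {"dp":[0,0,0],"dr":[0,0,-2.5],"claw":1},
  {"dp":[0,0,0],"dr":[0,0,-5],"claw":1},
  {"dp":[0,0,0],"dr":[0,0,-5],"claw":1},
  {"dp":[0,0,0],"dr":[0,0,-5],"claw":1},
])

```text
clock: 4.7
ee_pos: [0.4985, 0.0344, 0.0448]
tool_rot: [-0.0, 0.886, 0.463, 0.001]
force: [0.2, 5.2, 4.5]
width: 0.0123
grasp_force: 60.4
```

Run:
```python
from h import *
p,R,s=tool(); print(p,R.round(4),s["clock"],s["force"],s["ft_torque"],s["width"]); print(np.degrees(np.arctan2(R[1,0],R[0,0])))
```

```text
[0.49854071 0.03443435 0.04477781] [[ 5.717e-01  8.204e-01  8.000e-04]
 [ 8.204e-01 -5.717e-01  1.300e-03]
 [ 1.500e-03 -1.000e-04 -1.000e+00]] 4.7 [0.23416767 5.24179698 4.45632383] [ 8.47349378e-01 -7.85246562e-04  3.22564079e-02] 0.012304767122863181
55.12950142151982
```

Emit:
move_arm([
  {"dp":[0,0,0],"dr":[0,0,0],"claw":-1},
  {"dp":[0,0,0],"dr":[0,0,0],"claw":-1},
  {"dp":[0,0,0],"dr":[0,0,0],"claw":-1},
  {"dp":[0,0,0],"dr":[0,0,0],"claw":-1},
  {"dp":[0,0,0],"dr":[0,0,0],"claw":-1},
  {"dp":[0,0,-40],"dr":[0,0,0],"claw":-1},
  {"dp":[0,0,-80],"dr":[0,0,0],"claw":-1},
  {"dp":[0,0,-120],"dr":[0,0,0],"claw":-1},
])

```text
clock: 5.5
ee_pos: [0.4977, 0.0335, 0.1653]
tool_rot: [-0.0, 0.887, 0.463, -0.0]
force: [0.7, -0.2, -0.1]
width: 0.0856
grasp_force: 0.0
```

Run:
```python
from h import *
im=grab("wrist"); save(im,"w4.png"); np.savez("w4.npz",**im)
p,R,s=tool(); print(p,R.round(4),s["clock"],s["force"],s["width"])
C=cloud(im); m=(C[...,2]>.068)&(C[...,2]<.085)&(C[...,0]>.45)&(C[...,0]<.56)&(abs(C[...,1]-.033)<.03)
P=C[m]; print(len(P)); print(cv2.minAreaRect((P[:,:2]*1000).astype(np.float32)), P[P[:,0].argmax()].round(3),P[P[:,0].argmin()].round(3))
```

```text
[0.50203268 0.03296886 0.17268199] [[ 0.5716  0.8205  0.0099]
 [ 0.8205 -0.5716 -0.0017]
 [ 0.0043  0.0092 -0.9999]] 5.55 [3.8049777  0.74815024 5.2136456 ] 0.08555387084123717
1019
((498.37921142578125, 33.838829040527344), (43.09992980957031, 12.585311889648438), 55.10890579223633) [0.514 0.047 0.072] [0.482 0.019 0.073]
```

The knob bar now lies at 55.1°, which is 60° from its start, so it is free. Next I go above the mask grip.

Emit:
move_arm([
  {"dp":[40,16,0],"dr":[0,0,8],"claw":-1},
  {"dp":[80,32,0],"dr":[0,0,16],"claw":-1},
  {"dp":[118,47,0],"dr":[0,0,24],"claw":-1},
  {"dp":[118,47,0],"dr":[0,0,32],"claw":-1},
  {"dp":[118,47,0],"dr":[0,0,40],"claw":-1},
  {"dp":[118,47,0],"dr":[0,0,48],"claw":-1},
  {"dp":[118,47,0],"dr":[0,0,56],"claw":-1},
  {"dp":[118,47,0],"dr":[0,0,60],"claw":-1},
])

```text
clock: 6.35
ee_pos: [0.6041, 0.1034, 0.1638]
tool_rot: [0.0, 0.999, -0.045, -0.0]
force: [0.5, -0.0, -0.0]
width: 0.0854
grasp_force: 0.0
```

Emit:
move_arm([
  {"dp":[0,0,10],"dr":[0,0,0],"claw":-1},
  {"dp":[0,0,10],"dr":[0,0,0],"claw":-1},
])

```text
clock: 6.55
ee_pos: [0.6031, 0.1034, 0.1522]
tool_rot: [0.0, 0.999, -0.042, -0.002]
force: [-0.8, -0.1, 0.0]
width: 0.0855
grasp_force: 0.0
```

```bash
cat > g.py <<'E'
from h import *
im=grab("wrist"); np.savez("w5.npz",**im); save(im,"w5.png")
p,R,s=tool(); print(p,R.round(4),s["clock"],s["force"],s["width"])
C=cloud(im); hsv=cv2.cvtColor(im["frame"],cv2.COLOR_RGB2HSV)
m=(C[...,2]>.066)&(C[...,2]<.085)&(C[...,0]>.56)&(C[...,0]<.65)&(abs(C[...,1]-.09)<.06)&(hsv[...,0]<20)&(hsv[...,1]>150)
P=C[m]; print(len(P)); r=cv2.minAreaRect((P[:,:2]*1000).astype(np.float32)); print(r); d=np.r_[np.array(r[0])/1000,.043]-p; print("tool d mm",(R.T@d*1000).round(1))
E
python3 g.py
```

```text
[0.60331193 0.10338441 0.1527656 ] [[ 9.965e-01 -8.330e-02 -2.500e-03]
 [-8.330e-02 -9.965e-01  1.000e-04]
 [-2.500e-03  2.000e-04 -1.000e+00]] 6.6 [0.2450621  0.58904309 0.37256401] 0.08538011355342674
1424
((604.918701171875, 104.32646942138672), (13.763504028320312, 48.75557327270508), 85.39984130859375)
tool d mm [  1.8  -1.1 109.8]
```

Emit:
move_arm([
  {"dp":[1,-1,40],"dr":[0,0,0],"claw":-1},
  {"dp":[1,-1,75],"dr":[0,0,0],"claw":-1},
  {"dp":[1,-1,100],"dr":[0,0,0],"claw":-1},
  {"dp":[1,-1,109],"dr":[0,0,0],"claw":-1},
  {"dp":[1,-1,109],"dr":[0,0,0],"claw":-1},
  {"dp":[1,-1,109],"dr":[0,0,0],"claw":1},
  {"dp":[1,-1,109],"dr":[0,0,0],"claw":1},
  {"dp":[1,-1,109],"dr":[0,0,0],"claw":1},
])

```text
clock: 7.4
ee_pos: [0.6065, 0.1043, 0.047]
tool_rot: [-0.0, 0.999, -0.042, 0.001]
force: [0.1, 0.2, -0.6]
width: 0.0443
grasp_force: 0.0
```

Emit:
move_arm([
  {"dp":[0,0,0],"dr":[0,0,0],"claw":1},
  {"dp":[0,0,0],"dr":[0,0,0],"claw":1},
  {"dp":[0,0,0],"dr":[0,0,0],"claw":1},
  {"dp":[0,0,0],"dr":[0,0,0],"claw":1},
  {"dp":[0,0,0],"dr":[0,0,0],"claw":1},
  {"dp":[0,0,0],"dr":[0,0,0],"claw":1},
])

```text
clock: 8.0
ee_pos: [0.6058, 0.1053, 0.0461]
tool_rot: [-0.001, 0.999, -0.042, 0.001]
force: [-0.1, 5.2, 4.1]
width: 0.0131
grasp_force: 59.1
```

Run:
```python
from h import *
p,R,s=tool(); print(p,R.round(4),s["clock"],s["force"],s["width"])
im=grab("wrist"); save(im,"w6.png"); np.savez("w6.npz",**im)
```

```text
[0.6058411  0.10534301 0.04614295] [[ 0.9964 -0.0846  0.0013]
 [-0.0846 -0.9964  0.0012]
 [ 0.0012 -0.0013 -1.    ]] 8.0 [-0.06406446  5.16707959  4.11486876] 0.013064561116526825
```

View pics/w6.png

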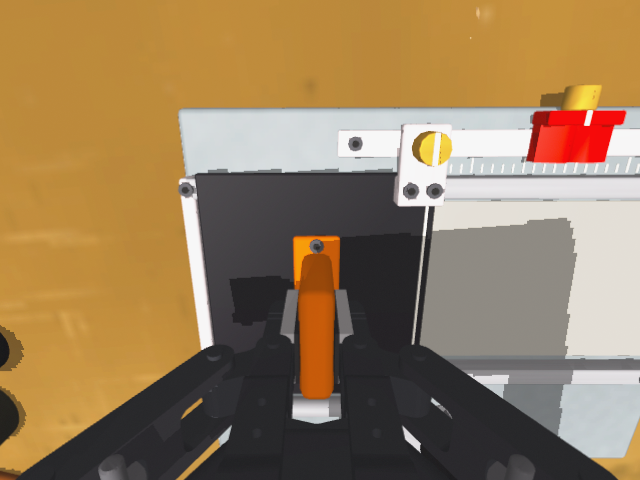

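The grip is held at (317,330). The plunger line is at (436,148) and the stop's white line at (589,118), with the red face from (530,125) to (612,162). I'll measure the travel from here by script.

```bash
cat > t.py <<'E'
from h import *
import sys
if len(sys.argv)>2: im=grab("wrist"); np.savez(sys.argv[1],**im)
im=dict(np.load(sys.argv[1])); yaw=np.radians(-4.75); ey=np.array([-np.sin(yaw),np.cos(yaw)])
C=cloud(im); hsv=cv2.cvtColor(im["frame"],cv2.COLOR_RGB2HSV); H,S,V=[hsv[...,i].astype(int) for i in range(3)]
red=((H<6)|(H>172))&(S>150)&(V>80)&(C[...,0]>.64)&(C[...,2]<.05)
v,u=np.nonzero(red); print("red px",u.min(),u.max(),v.min(),v.max(),len(u))
Y=C[red][:,:2]@ey; print("red y mid",Y.min().round(4),Y.max().round(4),((Y.min()+Y.max())/2).round(4), "pct",((np.percentile(Y,2)+np.percentile(Y,98))/2).round(4))
wh=(S<60)&(V>170)
b=np.zeros_like(wh); b[v.min():v.min()+(v.max()-v.min())//3, u.min()+5:u.max()-4]=1
vv,uu=np.nonzero(wh&b); 
if len(uu):
    c=(uu.mean(),vv.mean()); print("line px",np.round(c,1),len(uu),"y",(ray(im,[c],.035)[0][:2]@ey).round(4))
br=(H>18)&(H<32)&(S>120)&(V>110)&(C[...,2]>.05)&(C[...,2]<.062)&(C[...,0]>.64)
vb,ub=np.nonzero(br); 
b=np.zeros_like(wh); b[vb.min()+3:vb.max()-2,ub.min()+4:ub.max()-3]=1
vv,uu=np.nonzero(wh&b)
if len(uu):
    c=(uu.mean(),vv.mean()); print("plunger px",np.round(c,1),len(uu),"y",(ray(im,[c],.056)[0][:2]@ey).round(4))
print("brass mid",(ray(im,[((ub.min()+ub.max())/2,(vb.min()+vb.max())/2)],.056)[0][:2]@ey).round(4))
p,R,s=tool(); print("tcp y",(p[:2]@ey).round(4),p.round(4),s["force"].round(2) if hasattr(s["force"],"round") else s["force"],s["clock"],s["width"])
E
python3 t.py w6.npz
```

```text
red px 527 625 110 162 4096
red y mid 0.0233 0.057 0.0401 pct 0.0406
line px [578.4 116.8] 128 y 0.044
plunger px [436.3 149. ] 171 y 0.1092
brass mid 0.1104
tcp y 0.1552 [0.6058 0.1053 0.0461] [-1.06  5.66  4.15] 8.05 0.013316857316637913
```

Emit:
move_arm([
  {"dp":[0,3,0],"dr":[0,0,0],"claw":1},
  {"dp":[0,8,0],"dr":[0,0,0],"claw":1},
  {"dp":[0,15,0],"dr":[0,0,0],"claw":1},
  {"dp":[0,23,0],"dr":[0,0,0],"claw":1},
  {"dp":[0,31,0],"dr":[0,0,0],"claw":1},
  {"dp":[0,39,0],"dr":[0,0,0],"claw":1},
  {"dp":[0,46,0],"dr":[0,0,0],"claw":1},
  {"dp":[0,50,0],"dr":[0,0,0],"claw":1},
])

```text
clock: 8.85
ee_pos: [0.6017, 0.0556, 0.0461]
tool_rot: [-0.001, 0.999, -0.042, 0.001]
force: [0.7, 7.7, 5.2]
width: 0.013
grasp_force: 59.0
```

Emit:
move_arm([
  {"dp":[0,2,0],"dr":[0,0,0],"claw":1},
  {"dp":[0,4,0],"dr":[0,0,0],"claw":1},
  {"dp":[0,6,0],"dr":[0,0,0],"claw":1},
  {"dp":[0,8,0],"dr":[0,0,0],"claw":1},
  {"dp":[0,10,0],"dr":[0,0,0],"claw":1},
  {"dp":[0,10,0],"dr":[0,0,0],"claw":1},
  {"dp":[0,10,0],"dr":[0,0,0],"claw":1},
])

```text
clock: 9.55
ee_pos: [0.6009, 0.0464, 0.0461]
tool_rot: [-0.001, 0.999, -0.042, 0.001]
force: [0.9, 8.5, 4.9]
width: 0.013
grasp_force: 59.1
```

```bash
python3 t.py w7.npz new
python3 - <<'E'
from h import *
im=dict(np.load("w7.npz")); save(im,"w7.png",(380,90,620,220),3.3)
E
```

```text
red px 403 484 111 162 1893
red y mid 0.0231 0.056 0.0396 pct 0.04
line px [434.3 123.3] 237 y 0.045
plunger px [436.6 148. ] 154 y 0.05
brass mid 0.0511
tcp y 0.096 [0.601  0.0464 0.0462] [0.24 8.47 5.03] 9.6 0.013059208527392702
```

View pics/w7.png

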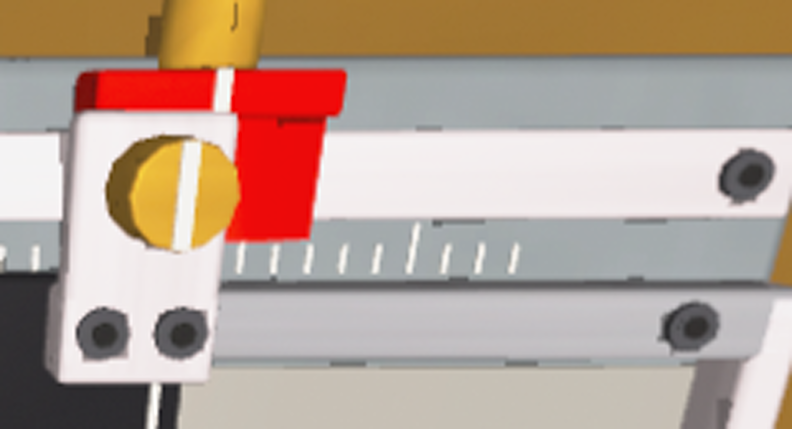

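The plunger line is at about pixel (437,149) and the stop's line at (448.5,117), so the plunger is still short of the notch.

Run:
```python
from h import *
yaw=np.radians(-4.75); ey=np.array([-np.sin(yaw),np.cos(yaw)])
im=dict(np.load("w7.npz"));
for uv,z in(((448.5,116.7),.035),((448.5,116.7),.037),((437,149),.056)): print((ray(im,[uv],z)[0][:2]@ey).round(4))
im=dict(np.load("w6.npz")); print((ray(im,[(589,118)],.035)[0][:2]@ey).round(4))
```

```text
0.0393
0.04
0.0498
0.0395
```

Emit:
move_arm([
  {"dp":[0,2,0],"dr":[0,0,0],"claw":1},
  {"dp":[0,4,0],"dr":[0,0,0],"claw":1},
  {"dp":[0,5,0],"dr":[0,0,0],"claw":1},
  {"dp":[0,5,0],"dr":[0,0,0],"claw":1},
])

```text
clock: 10.0
ee_pos: [0.6005, 0.0413, 0.0462]
tool_rot: [-0.001, 0.999, -0.042, 0.001]
force: [0.6, 8.5, 4.8]
width: 0.0133
grasp_force: 59.1
```

Emit:
move_arm([
  {"dp":[0,1,0],"dr":[0,0,0],"claw":1},
  {"dp":[0,1,0],"dr":[0,0,0],"claw":1},
])

```text
clock: 10.2
ee_pos: [0.6004, 0.0401, 0.0462]
tool_rot: [-0.001, 0.999, -0.042, 0.001]
force: [-0.3, 8.8, 5.3]
width: 0.0132
grasp_force: 59.1
```

Emit:
move_arm([
  {"dp":[0,1,0],"dr":[0,0,0],"claw":1},
  {"dp":[0,1,0],"dr":[0,0,0],"claw":1},
])

```text
clock: 10.4
ee_pos: [0.6003, 0.039, 0.0462]
tool_rot: [-0.001, 0.999, -0.042, 0.001]
force: [0.3, 7.8, 6.3]
width: 0.0131
grasp_force: 59.1
```

Emit:
move_arm([
  {"dp":[0,1,0],"dr":[0,0,0],"claw":1},
  {"dp":[0,1,0],"dr":[0,0,0],"claw":1},
])

```text
clock: 10.6
ee_pos: [0.6002, 0.0378, 0.0462]
tool_rot: [-0.001, 0.999, -0.042, 0.001]
force: [-0.2, 8.0, 5.0]
width: 0.0135
grasp_force: 59.1
```

Emit:
move_arm([
  {"dp":[0,0.7,0],"dr":[0,0,0],"claw":1},
  {"dp":[0,0.7,0],"dr":[0,0,0],"claw":1},
])

```text
clock: 10.8
ee_pos: [0.6001, 0.037, 0.0461]
tool_rot: [-0.001, 0.999, -0.042, 0.001]
force: [-2.0, 5.8, 4.7]
width: 0.0129
grasp_force: 59.1
```

Emit:
move_arm([
  {"dp":[0,0.7,0],"dr":[0,0,0],"claw":1},
  {"dp":[0,0.7,0],"dr":[0,0,0],"claw":1},
])

```text
clock: 11.0
ee_pos: [0.6001, 0.0364, 0.0462]
tool_rot: [-0.001, 0.999, -0.042, 0.001]
force: [-0.1, 6.5, 4.7]
width: 0.0133
grasp_force: 59.1
```

```bash
python3 t.py w8.npz new
```

```text
red px 379 460 111 162 1751
red y mid 0.0236 0.0559 0.0398 pct 0.04
line px [426.3 123.5] 252 y 0.0383
plunger px [436.5 148.1] 155 y 0.0399
brass mid 0.0414
tcp y 0.086 [0.6001 0.0364 0.0461] [0.74 6.84 5.04] 11.05 0.013104038148331809
```

Emit:
move_arm([
  {"dp":[0,0.5,0],"dr":[0,0,0],"claw":1},
  {"dp":[0,0.5,0],"dr":[0,0,0],"claw":1},
])

```text
clock: 11.25
ee_pos: [0.6001, 0.0362, 0.0461]
tool_rot: [-0.001, 0.999, -0.042, 0.001]
force: [0.5, 8.9, 4.0]
width: 0.0132
grasp_force: 59.1
```

```bash
cat > f.py <<'E'
from h import *
F=[];Y=[]
for i in range(8):
    im=grab("wrist"); s=get_state(); F.append(s["force"]); Y.append(s["ee_pos"])
print(np.mean(F,0).round(2),np.std(F,0).round(2),np.mean(Y,0).round(5),s["clock"])
E
python3 f.py
```

```text
[0.37 7.65 4.86] [0.61 0.15 0.34] [0.60009 0.0362  0.04615] 11.65
```

```bash
python3 t.py w9.npz new
python3 - <<'E'
from h import *
im=dict(np.load("w9.npz")); save(im,"w9.png",(360,90,520,200),5)
E
```

```text
red px 379 460 111 162 1755
red y mid 0.0236 0.0561 0.0398 pct 0.0401
line px [426.2 123.4] 251 y 0.0381
plunger px [436.6 148. ] 154 y 0.0397
brass mid 0.041
tcp y 0.0858 [0.6001 0.0362 0.0462] [0.33 7.05 5.13] 11.7 0.01374705323085845
```

View pics/w9.png

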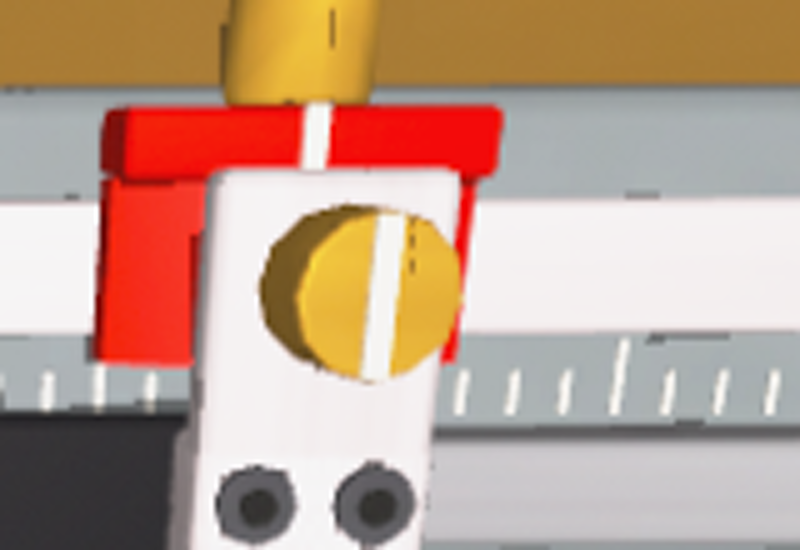

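Emit:
move_arm([
  {"dp":[0,0.3,0],"dr":[0,0,0],"claw":1},
  {"dp":[0,0.3,0],"dr":[0,0,0],"claw":1},
  {"dp":[0,0.3,0],"dr":[0,0,0],"claw":1},
])

```text
clock: 12.0
ee_pos: [0.6001, 0.0361, 0.0462]
tool_rot: [-0.001, 0.999, -0.042, 0.001]
force: [0.2, 8.9, 5.4]
width: 0.0132
grasp_force: 59.1
```

```bash
python3 f.py
```

```text
[0.54 8.9  5.21] [0.7  0.56 0.47] [0.60007 0.03611 0.04615] 12.4
```

The two lines agree: plunger at y 0.0397, stop line at about 0.0394 after allowing for parallax. The last 0.3 mm of command moved the mask under 0.1 mm while the force rose from 7.7 to 8.9 N. The ball is seated in the V and well below what it would take to leave it.

```bash
python3 -c "
from bench import env
print(env.job_done())"
```

```text
the job is handed in; nothing more can be done
None
```

The job is handed in after about 12.4 s of robot time: the lock knob is turned 60° to its free position and released, and the arm still holds the orange grip, with the mask's ball seated in the red stop's notch after about 69 mm of travel.

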